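# Shift the inspection stage's feed gearbox into third

## Task

The gear lever of the feed gearbox stands somewhere in the left leg of its H-shaped gate: push it into line with the crossbar, across to the right, then forward (away from the robot) fully home into the third slot, the far right one, and leave it there. Only nudge the knob with the fingertips or the outside of the fingers: do not grip it or force it, and do not let it dip back into the fourth slot (near right) on the way. Leave everything else on the bench where it is.

Things in the scene. Friction and masses are not known exactly. Their poses are not given: they have to be found in the camera images.
- gearbox: Bolted-down gearbox: grey case 150 (x) x 140 (y) x 110 mm high on a flange 190 x 170 x 8 mm, a motor 78 mm high behind it reaching to x = +154 mm. Origin: centre of the underside. x points forward (away from the robot, turned by up to 0.3 rad), y left, z up. Only the lever rises above 113 mm.
- gate_centre (a point): Centre of the H cut in the steel gate plate, 110 mm above the gearbox underside; axes as the gearbox. Legs along x at y = +22 and -22 mm, 18 mm wide, 70 mm long; crossbar along y half-way, 20 mm wide. Slots: first = far left (+x, +y), second = near left, third = far right (+x, -y), fourth = near right.
- knob_centre (a point): Centre of the lever's black knob: a cylinder 34 mm in diameter, 46 mm tall, on a 12 mm steel stick. It is 165 mm from the lever's pivot, which lies on the gearbox's z axis 20 mm above its underside; so it stands 185 mm high when upright. Knob and stick tilt together; z runs up the stick.
- shift_cross (a joint): Sideways lean c of the lever, rad: 0 upright, positive to the right (gearbox -y). Left leg at -0.25, right leg at +0.25, each with play of 0.035 either way. With f = shift_fore the knob's centre lies from the pivot, in gearbox axes, at 165 mm x (sin f, -cos f sin c, cos f cos c).
- shift_fore (a joint): Fore-and-aft lean f of the lever, rad: 0 in line with the crossbar (play 0.045 either way there), positive forward (gearbox +x, away from the robot); stops at +0.30 and -0.30. It starts anywhere along the left leg. No spring: it stays where left; a push of 2 to 4 N on the knob moves it.
- flux_bottle: Bystander, to be left alone: white bottle with a cap, 44 mm diameter, 120 mm tall, standing 140 mm to the left of the gearbox centre. Origin: centre of its underside.
- loupe: Bystander, to be left alone: black waisted eye loupe, 44 mm diameter, 45 mm tall, standing 140 mm to the right of the gearbox centre. Origin: centre of its underside.
- screwdriver: Bystander, to be left alone: screwdriver lying across in front of the gearbox, on the robot's side. Origin: on the underside, about mid-length.
- part_tray: Bystander, to be left alone: grey divided tray 130 x 90 x 25 mm, well to the left. Origin: centre of its underside.
- circuit_board: Bystander, to be left alone: flat circuit board 100 x 70 x 4 mm, well to the right. Origin: centre of its underside.
- tape_reel: Bystander, to be left alone: white flat reel, 90 mm diameter, 16 mm thick, far right. Origin: centre of its underside.
- paste_jar: Bystander, to be left alone: jar 60 mm diameter, 55 mm tall, far left. Origin: centre of its underside.
- swab_cup: Bystander, to be left alone: metal cup 70 mm diameter, 80 mm tall, near right. Origin: centre of its underside.

How it is judged:
By the outcome, as a careful person would: the job done as asked, in the order asked, and still so for the second after the job is handed in, with the robot touching nothing.
It also fails if it takes over 64 s, if anything falls off the work surface, if the arm or the gripper's body presses on something with over 40 N, if the wrist force passes 120 N, or if a joint passes its speed limit or range.

## Robot

A 6-joint arm with a two-finger parallel gripper is mounted at the origin on the work surface. World frame = base frame: x ahead of the robot, y to its left, z up, the work surface at z = 0. Lengths are in mm, angles in rad, forces in N, time in s.
With the tool pointing down it reaches from about 425 to 1125 mm from the base axis. Payload 14.9 kg.
Tool frame: the origin (TCP) lies where the fingers leave the gripper's body, on its centre line; the fingertips stand manip.tcp_to_tips ahead of it and the grasp point (between the pads) lies 60 mm ahead of it (manip.tcp_to_tips is the distance from the TCP to the fingertips, in mm); z points along the fingers, x is the direction in which the jaws open and shut, and the axes are right-handed (so a half turn about z gives the same grasp; the last joint's range is limited). The gripper opens to 91 mm and grips with 3 to 60 N. Pads are 32 mm wide; open, the fingers measure 118 mm over their backs; the gripper's body (76 mm by 178 mm) begins 60 mm behind the grasp point.
Start: joints at [-1.299, 0.379, 1.734, -0, 1.028, -0.033], TCP at [210.067, -667.75, 292.232] pointing down, gripper open.
Joint ranges: [-2.77, 2.77], [-0.74, 2.19], [0, 2.66], [-1.06, 4.2], [0.31, 2.87], [-3.08, 3.08]. Speed limits (rad/s): [1.89, 1.89, 2.39, 3.14, 3.14, 3.14].

## Interface

Orientations are given as a unit quaternion [x, y, z, w].
In Python, from bench import manip, viewer, order gives the robot as it stands.
- The arm moves only by the tool apply_moves, never from a script. Its argument "steps" is one flat list of numbers, 7 for each row, row after row: the shift along the tool's x, y, z in mm, then the turn, a rotation vector about the tool's x, y, z in degrees, then the closure, from 0 (fully open) to 1 (shut). A call has 1 to 12 rows; each row shifts and turns the commanded pose from where the row before left it, along the tool's axes as they then stand; what a row does not reach is not made up. A row lasts 1/10 s, in which the tool goes at most 50 mm and 8.59 degrees, less where a joint would pass 70% of its speed; a pose out of reach is approached as far as the arm can. A call with a gripper value outside its range is refused whole. The fingers move at their own pace and stop on an object; the grip force is fixed at half the most. Time passes only in rows, so rows that do not move let the fingers close. It gives the time, the measured TCP pose, the force and the opening at its end, in the units of the state.
- manip.sense(): the state, without advancing time (a new reading comes with each control period).
- viewer.snapshot(name): name is "scene" or "side" or "wrist"; returns a dict with "image" (384x512x3 uint8, blue, green, red), "range_z" (384x512 float32, mm along the optical axis (not along the pixel's ray), 0 where there is no reading), "mtx" (3x3 intrinsics, pixels), "world_to_cam" (4x4, takes a point from world to camera coordinates). Camera axes: x right, y up, looking along -z (the intrinsics and any distortion apply to the point x, -y, -z); pixel columns grow to the right and rows downward; lengths in mm; the calibration is good to about 2 mm. The wrist camera is an equidistant fisheye: a pixel r from the principal point sees the ray r / f radians off the axis. A picture is of the moment at which its call begins.
- order.sign_off(): hands the job in, once; it reports no verdict.
The state is a dict: "t": time; "qpos": joint angles; "qd": joint speeds; "tau": joint torques, N m; "ee_pos": TCP position; "ee_rot": TCP orientation; "ft_force": force on the tool from outside, world axes, zero at the start; "ft_torque": the same for the moment, N m; "gripper_width": finger opening in mm.
Only numpy, scipy, OpenCV 4.12 (cv2) and the standard library are available. Lean on these libraries where they do the work, as an engineer would, in place of code of your own. Each camera call takes 0.05 s, during which the arm holds its last target. There are 200 camera calls.

## Working session

There is one attempt and no reset: what is moved stays moved. The work goes in short steps, Python scripts to look and compute and a tool call to move; the robot and the scene stay as the last step left them, time stands still between calls to the robot, and variables do not carry over. Pictures are saved under pics/ and viewed, about 8 in all and at most 12, crops included, and the job is handed in when it is done.

Besides the shell and the picture viewer there is one more tool, called by a JSON object that holds its "op" and its "data", one argument or row to a line. apply_moves: Moves the arm, as the interface text tells. Its arguments: {"type":"object","properties":{"steps":{"type":"array","items":{"type":"number"}}},"required":["steps"]}

```bash
mkdir -p pics; ls; cat > h.py <<'E'
import numpy as np, cv2
from bench import manip, viewer, order
from scipy.spatial.transform import Rotation as R
def pts(s):
    """world points per pixel (pinhole cameras)"""
    z=s["range_z"]; h,w=z.shape; K=s["mtx"]
    u,v=np.meshgrid(np.arange(w),np.arange(h))
    c=np.stack([(u-K[0,2])/K[0,0]*z,-(v-K[1,2])/K[1,1]*z,-z,np.ones_like(z)],-1)
    return (c@np.linalg.inv(s["world_to_cam"]).T)[...,:3]
E
python3 - <<'E'
from h import *
st=manip.sense(); print({k:np.round(v,3) for k,v in st.items()}, manip.tcp_to_tips)
ims=[]
for n in("scene","side"):
    s=viewer.snapshot(n); np.savez(n+"0.npz",**s); print(n,s["mtx"],np.linalg.inv(s["world_to_cam"])[:3,3]); ims.append(s["image"])
    P=pts(s); ok=(s["range_z"]>0)&(P[...,2]>120)&(P[...,2]<230)
    print(ok.sum())
cv2.imwrite("pics/a.png",cv2.resize(np.vstack(ims),None,fx=.78,fy=.78))
cv2.imwrite("pics/scene.png",ims[0]);cv2.imwrite("pics/side.png",ims[1])
E
```

```text
pics
{'t': np.float64(0.0), 'qpos': array([-1.299,  0.379,  1.735,  0.   ,  1.029, -0.033]), 'qd': array([ 0.001, -0.001,  0.   ,  0.001,  0.001,  0.   ]), 'tau': array([-1.0000e-03, -7.6373e+01, -4.3437e+01,  6.5000e-02,  4.3000e-02,
       -0.0000e+00]), 'ee_pos': array([ 209.962, -667.438,  291.602]), 'ee_rot': array([ 0.806, -0.592, -0.   , -0.   ]), 'ft_force': array([ 0.021,  0.26 , -0.45 ]), 'ft_torque': array([-0.011,  0.048,  0.022]), 'gripper_width': np.float64(91.286)} 78.3
scene [[485.90875639   0.         248.5935446 ]
 [  0.         485.90875639 187.11015378]
 [  0.           0.           1.        ]] [1207.5159793   830.83789011 1082.59450011]
8977
side [[409.70898047   0.         255.11898866]
 [  0.         409.70898047 184.65770065]
 [  0.           0.           1.        ]] [ 208.20896338  853.54544062 1035.71273534]
14028
```

View pics/scene.png

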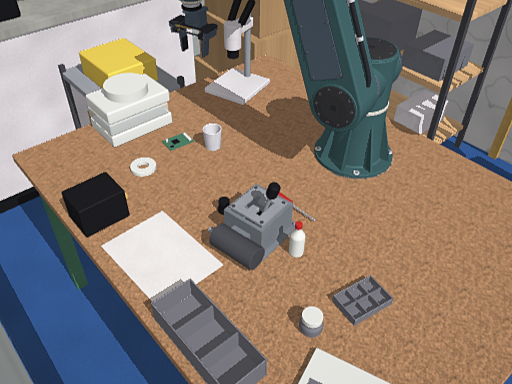

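View pics/side.png

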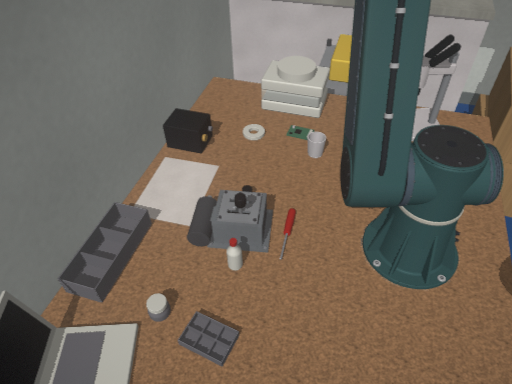

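The scene view shows the gearbox at about (258,215) with its black knob at (273,190). The side view has the case top at about (240,207) and the knob at (240,200). The loupe is behind it, at (224,204) in the scene view and (247,190) in the side view. Next I'll measure these from depth.

```bash
python3 - <<'E'
from h import *
for n,(u0,u1,v0,v1) in(("scene",(200,320,170,275)),("side",(180,280,175,255))):
    s=dict(np.load(n+"0.npz")); P=pts(s); m=np.zeros(P.shape[:2],bool); m[v0:v1,u0:u1]=1
    z=P[...,2]; br=s["image"].max(-1)
    top=m&(z>104)&(z<116)&(s["range_z"]>0)
    nn,lab,stt,c=cv2.connectedComponentsWithStats(top.astype(np.uint8))
    top=lab==1+np.argmax(stt[1:,4])
    Q=P[top]; rect=cv2.minAreaRect(Q[:,:2].astype(np.float32)); print(n,"top",len(Q),np.median(Q[:,2]),rect)
    k=m&(z>140)&(z<225)&(s["range_z"]>0); Q=P[k]
    print(" knob",len(Q),Q.min(0).round(),Q.max(0).round(),"mean",Q.mean(0).round(1))
    kt=Q[Q[:,2]>Q[:,2].max()-8]; print(" top of knob",len(kt),kt.mean(0).round(1))
    v,u=np.nonzero(k); print(" px",u.mean(),v.mean(),u.min(),u.max(),v.min(),v.max())
a=[cv2.resize(dict(np.load("scene0.npz"))["image"][170:275,200:320],None,fx=4,fy=4,interpolation=2),cv2.resize(dict(np.load("side0.npz"))["image"][165:270,180:300],None,fx=4,fy=4,interpolation=2)]
cv2.imwrite("pics/b.png",cv2.resize(np.hstack(a),(800,350)))
E
```

```text
scene top 961 108.45532203752146 ((518.5982666015625, 69.63360595703125), (129.36688232421875, 124.89807891845703), 10.576068878173828)
 knob 196 [487.  89. 141.] [522. 129. 206.] mean [509.1 113.7 185.2]
 top of knob 50 [503.3 111.6 201. ]
 px 272.38775510204084 191.03061224489795 266 279 182 200
side top 918 108.71260548344253 ((517.521728515625, 70.25260925292969), (124.63372802734375, 130.7196807861328), 12.88062572479248)
 knob 159 [481.  99. 159.] [513. 130. 206.] mean [495.7 117.7 189. ]
 top of knob 57 [497.5 113.  200.5]
 px 240.31446540880503 199.874213836478 235 246 192 207
```

View pics/b.png

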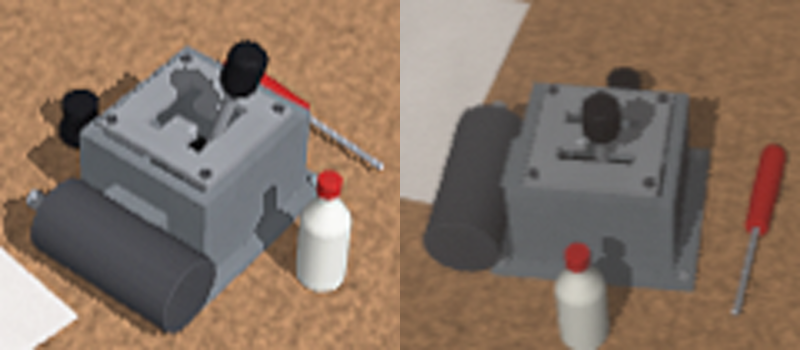

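```bash
cat >> h.py <<'E'
def ray(s,u,v):
    K=s["mtx"]; M=np.linalg.inv(s["world_to_cam"])
    d=M[:3,:3]@np.array([(u-K[0,2])/K[0,0],-(v-K[1,2])/K[1,1],-1]); return M[:3,3],d/np.linalg.norm(d)
def tri(rs):
    A=[np.eye(3)-np.outer(d,d) for o,d in rs]
    return np.linalg.solve(sum(A),sum(a@o for a,(o,d) in zip(A,rs)))
C=np.array([518,70.]); YAW=0.205
def togb(p):
    c,s=np.cos(YAW),np.sin(YAW); q=np.array(p[:2])-C
    return np.array([c*q[0]+s*q[1],-s*q[0]+c*q[1],p[2]])
def knob(S, box):
    """triangulate the black knob from blob in scene/side; S list of snapshots"""
    rs=[]
    for s,(u0,u1,v0,v1) in zip(S,box):
        P=pts(s); m=(P[...,2]>150)&(P[...,2]<225)&(s["image"].max(-1)<70); b=np.zeros_like(m); b[v0:v1,u0:u1]=1
        n,l,st,c=cv2.connectedComponentsWithStats((m&b).astype(np.uint8)); i=1+np.argmax(st[1:,4])
        x,y,w,h=st[i,:4]; print("blob",st[i],c[i].round(1)); rs.append(ray(s,*c[i]))
    p=tri(rs); print("resid",[np.linalg.norm(np.cross(p-o,d)).round(1) for o,d in rs]); return p
BOX=[(225,320,165,215),(200,285,175,225)]
E
python3 - <<'E'
from h import *
S=[dict(np.load(n+"0.npz")) for n in("scene","side")]
p=knob(S,BOX); g=togb(p); f=np.arcsin(g[0]/165); print(p,g,"f",f,"c",-np.arcsin(g[1]/165/np.cos(f)))
for s,(u0,u1,v0,v1) in zip(S,[(285,310,215,260),(220,250,235,272)]):
    P=pts(s)[v0:v1,u0:u1]; Q=P[(P[...,2]>20)&(P[...,2]<125)]; print("bottle",Q.mean(0).round(),togb(Q.mean(0)).round())
E
```

```text
blob [266 182  14  18 175] [272.5 190.5]
blob [235 193  12  15 148] [240.2 200.1]
resid [np.float64(1.0), np.float64(1.0)]
[500.49798541 105.8116801  175.7850724 ] [ -9.84545763  38.62465417 175.7850724 ] f -0.05970490526904164 c -0.23671104445772356
bottle [495. 200.  66.] [  4. 132.  66.]
bottle [494. 192.  60.] [  1. 124.  60.]
```

{"op": "apply_moves", "data": {
  "steps": [0, 0, 0, 0, 0, 5.65, 1, -28, -23, 0, 0, 0, 0, 1, -28, -23, 0, 0, 0, 0, 1, -28, -23, 0, 0, 0, 0, 1, -28, -23, 0, 0, 0, 0, 1, -28, -23, 0, 0, 0, 0, 1, -28, -23, 0, 0, 0, 0, 1, -28, -23, 0, 0, 0, 0, 1, -28, -23, 0, 0, 0, 0, 1, -28, -23, 0, 0, 0, 0, 1, -28, -23, 0, 0, 0, 0, 1, -28, -23, 0, 0, 0, 0, 1]
}}

```text
t: 1.3
ee_pos: [395.0, -313.0, 292.1]
ee_rot: [0.776, -0.631, -0.0, -0.0]
ft_force: [0.4, -0.4, 0.2]
gripper_width: 0.6
```

{"op": "apply_moves", "data": {
  "steps": [-28, -23, 0, 0, 0, 0, 1, -28, -23, 0, 0, 0, 0, 1, -28, -23, 0, 0, 0, 0, 1, -28, -23, 0, 0, 0, 0, 1, -28, -23, 0, 0, 0, 0, 1, 0, 0, 0, 0, 0, 0, 1, 0, 0, 0, 0, 0, 0, 1]
}}

```text
t: 2.0
ee_pos: [478.6, -153.4, 292.0]
ee_rot: [0.777, -0.63, -0.0, 0.0]
ft_force: [-0.1, -1.0, 0.1]
gripper_width: 0.4
```

{"op": "apply_moves", "data": {
  "steps": [-28, -2, 0, 0, 0, 0, 1, -28, -2, 0, 0, 0, 0, 1, -28, -2, 0, 0, 0, 0, 1, -28, -2, 0, 0, 0, 0, 1, -28, -2, 0, 0, 0, 0, 1, -28, -2, 0, 0, 0, 0, 1, -28, -2, 0, 0, 0, 0, 1, -28, -2, 0, 0, 0, 0, 1, -26, -3, 0, 0, 0, 0, 1, 0, 0, 0, 0, 0, 0, 1, 0, 0, 0, 0, 0, 0, 1]
}}

```text
t: 3.1
ee_pos: [445.9, 94.1, 292.1]
ee_rot: [0.776, -0.63, -0.0, 0.0]
ft_force: [0.3, 0.2, -0.2]
gripper_width: 0.5
```

```bash
python3 - <<'E'
from h import *
print(togb(manip.sense()["ee_pos"]).round(1), manip.sense()["qpos"].round(2))
a=viewer.snapshot("wrist"); cv2.imwrite("pics/c.png",a["image"])
E
```

```text
[-65.7  38.2 292.1] [ 0.16 -0.02  2.21 -0.    0.95  1.52]
```

View pics/c.png

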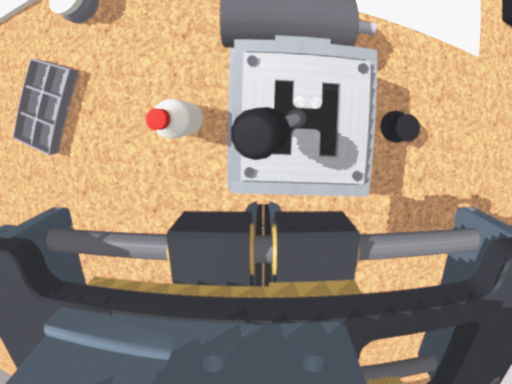

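The wrist view shows the knob at (258,133) and the stick entering the gate at about (295,118). The H is centred near (306,118), so the lever is in the left leg, slightly behind the crossbar line. I'll descend behind it and nudge forward.

{"op": "apply_moves", "data": {
  "steps": [0, 0, 16, 0, 0, 0, 1, 0, 0, 16, 0, 0, 0, 1, 0, 0, 16, 0, 0, 0, 1, 0, -8, 0, 0, 0, 0, 1, 0, -6, 0, 0, 0, 0, 1, 0, -5, 0, 0, 0, 0, 1, 0, -4, 0, 0, 0, 0, 1, 0, -3, 0, 0, 0, 0, 1, 0, -3, 0, 0, 0, 0, 1, 0, -2, 0, 0, 0, 0, 1, 0, 0, 0, 0, 0, 0, 1]
}}

```text
t: 4.25
ee_pos: [476.5, 101.1, 244.3]
ee_rot: [0.776, -0.631, 0.0, -0.0]
ft_force: [-1.8, -0.3, 1.8]
gripper_width: 0.5
```

```bash
cat > look.py <<'E'
from h import *
import sys
st=manip.sense(); print(st["t"],"tcp gb",togb(st["ee_pos"]).round(1),st["ft_force"].round(1))
S=[viewer.snapshot(n) for n in("scene","side")]
cv2.imwrite("pics/%s.png"%sys.argv[1],np.hstack([cv2.resize(s["image"][v0-30:v1+40,u0-10:u1+20],(400,400),interpolation=2) for s,(u0,u1,v0,v1) in zip(S,BOX)]))
try:
    p=knob(S,BOX); g=togb(p); f=np.arcsin(g[0]/165); print(g.round(1),"f",f.round(3),"c",-np.arcsin(g[1]/165/np.cos(f)).round(3))
except Exception as e: print(e)
w=viewer.snapshot("wrist"); cv2.imwrite("pics/%sw.png"%sys.argv[1],w["image"])
E
python3 look.py d
```

```text
4.25 tcp gb [-34.3  38.9 244.3] [-1.8 -0.3  1.8]
blob [264 176  22  25 264] [273.6 188.6]
blob [234 206   8   2  13] [237.7 206.4]
resid [np.float64(12.1), np.float64(12.1)]
[ -7.   50.9 178.4] f -0.042 c -0.314
```

View pics/dw.png

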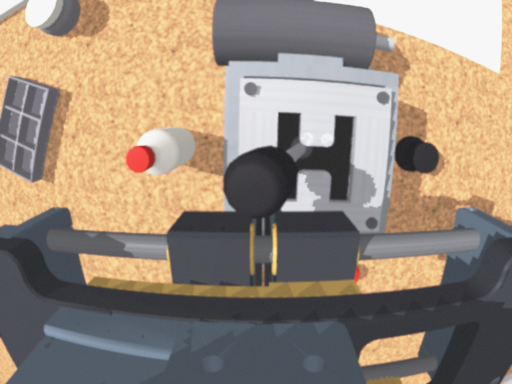

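The wrist view shows the fingers just touching the knob at (258,185), and the stick in line with the crossbar at about row 150-158. Next I'll go round to the left side.

{"op": "apply_moves", "data": {
  "steps": [0, 12, 0, 0, 0, 0, 1, -18, 0, 0, 0, 0, 0, 1, -20, 0, 0, 0, 0, 0, 1, -18, 0, 0, 0, 0, 0, 1, 0, -16, 0, 0, 0, 0, 1, 0, -16, 0, 0, 0, 0, 1, 0, -14, 0, 0, 0, 0, 1, 0, 0, 0, 0, 0, 0, 1, 0, 0, 0, 0, 0, 0, 1]
}}

```text
t: 5.3
ee_pos: [497.9, 162.4, 243.9]
ee_rot: [0.776, -0.631, -0.0, 0.0]
ft_force: [0.0, -0.6, -0.6]
gripper_width: 0.6
```

```bash
python3 look.py e
```

```text
5.3 tcp gb [ -0.9  94.6 243.9] [ 0.  -0.6 -0.6]
blob [264 184  14  17 174] [270.6 192.2]
blob [241 205   1   1   1] [241. 205.]
resid [np.float64(6.6), np.float64(6.6)]
[-12.4  34.3 158.5] f -0.075 c -0.21
```

View pics/ew.png

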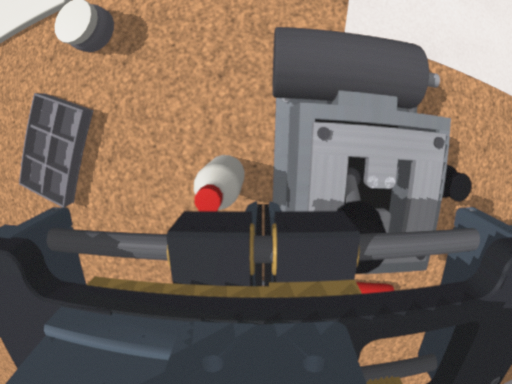

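The wrist view shows the fingers now left of the knob, which is at about (363,235) and partly hidden by the gripper. The path is clear, so I'll push right.

{"op": "apply_moves", "data": {
  "steps": [10, 0, 0, 0, 0, 0, 1, 6, 0, 0, 0, 0, 0, 1, 5, 0, 0, 0, 0, 0, 1, 5, 0, 0, 0, 0, 0, 1, 5, 0, 0, 0, 0, 0, 1, 5, 0, 0, 0, 0, 0, 1, 0, 0, 0, 0, 0, 0, 1]
}}

```text
t: 6.15
ee_pos: [505.6, 127.1, 244.3]
ee_rot: [0.776, -0.631, 0.0, -0.0]
ft_force: [-0.5, 0.8, 0.5]
gripper_width: 0.4
```

```bash
python3 look.py f
```

```text
6.15 tcp gb [ -0.5  58.4 244.3] [-0.5  0.8  0.5]
blob [261 182  10  17 129] [266.  190.1]
attempt to get argmax of an empty sequence
```

View pics/f.png

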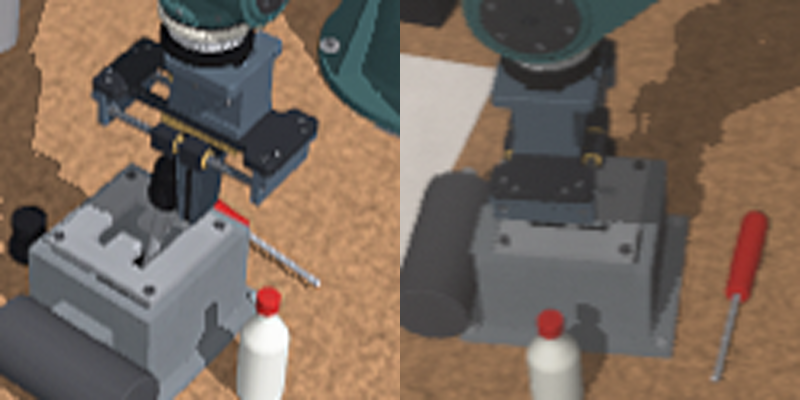

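In the scene crop, the finger is against the knob's left side and the lever is already standing up out of the left leg. I'll keep pushing.

{"op": "apply_moves", "data": {
  "steps": [5, 0, 0, 0, 0, 0, 1, 5, 0, 0, 0, 0, 0, 1, 5, 0, 0, 0, 0, 0, 1, 5, 0, 0, 0, 0, 0, 1, 5, 0, 0, 0, 0, 0, 1, 5, 0, 0, 0, 0, 0, 1, 5, 0, 0, 0, 0, 0, 1, 5, 0, 0, 0, 0, 0, 1, 5, 0, 0, 0, 0, 0, 1, 0, 0, 0, 0, 0, 0, 1]
}}

```text
t: 7.3
ee_pos: [514.7, 83.0, 244.2]
ee_rot: [0.776, -0.631, -0.0, 0.0]
ft_force: [-0.9, 1.2, 1.7]
gripper_width: 0.6
```

{"op": "apply_moves", "data": {
  "steps": [5, 0, 0, 0, 0, 0, 1, 5, 0, 0, 0, 0, 0, 1, 3, 0, 0, 0, 0, 0, 1, 0, 0, 0, 0, 0, 0, 1]
}}

```text
t: 7.7
ee_pos: [517.3, 70.4, 244.1]
ee_rot: [0.776, -0.631, -0.0, 0.0]
ft_force: [-0.2, 1.3, -0.1]
gripper_width: 0.6
```

```bash
python3 look.py g
```

```text
7.7 tcp gb [ -0.6   0.6 244.1] [-0.2  1.3 -0.1]
blob [256 177  11  16 101] [260.8 184. ]
attempt to get argmax of an empty sequence
```

View pics/gw.png

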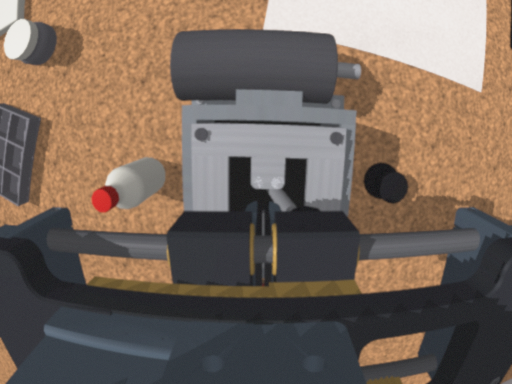

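The wrist view shows the stick leaning right at about (285,195), with the knob hidden behind the right finger block. I'll push on a little.

{"op": "apply_moves", "data": {
  "steps": [3, 0, 0, 0, 0, 0, 1, 2, 0, 0, 0, 0, 0, 1, 0, 0, 0, 0, 0, 0, 1]
}}

```text
t: 8.15
ee_pos: [518.4, 65.7, 244.2]
ee_rot: [0.776, -0.631, -0.0, 0.0]
ft_force: [-1.9, 1.4, -0.9]
gripper_width: 0.4
```

{"op": "apply_moves", "data": {
  "steps": [2, 0, 0, 0, 0, 0, 1, 0, 0, 0, 0, 0, 0, 1]
}}

```text
t: 8.35
ee_pos: [518.8, 63.8, 244.2]
ee_rot: [0.776, -0.631, 0.0, -0.0]
ft_force: [-0.9, 2.1, -0.4]
gripper_width: 0.4
```

{"op": "apply_moves", "data": {
  "steps": [2, 0, 0, 0, 0, 0, 1, 0, 0, 0, 0, 0, 0, 1]
}}

```text
t: 8.55
ee_pos: [519.3, 61.8, 244.3]
ee_rot: [0.776, -0.631, 0.0, -0.0]
ft_force: [-0.2, 1.9, -1.2]
gripper_width: 0.4
```

{"op": "apply_moves", "data": {
  "steps": [-8, 0, 0, 0, 0, 0, 1, -12, 0, 0, 0, 0, 0, 1, 0, 0, -25, 0, 0, 0, 1, 0, 0, -25, 0, 0, 0, 1, 0, 20, 0, 0, 0, 0, 1, 0, 25, 0, 0, 0, 0, 1, 10, 25, 0, 0, 0, 0, 1, 20, 0, 0, 0, 0, 0, 1, 20, 0, 0, 0, 0, 0, 1, 5, 0, 0, 0, 0, 0, 1, 0, 0, 0, 0, 0, 0, 1]
}}

```text
t: 9.65
ee_pos: [457.9, 13.6, 294.3]
ee_rot: [0.776, -0.631, 0.0, -0.0]
ft_force: [-0.3, 1.2, -0.2]
gripper_width: 0.5
```

```bash
python3 look.py i
```

```text
9.65 tcp gb [-70.3 -43.  294.3] [-0.3  1.2 -0.2]
blob [244 172  13  18 178] [250.1 180.2]
blob [236 175  11  15 152] [241.1 181.7]
resid [np.float64(1.7), np.float64(1.7)]
[ -3.9 -35.4 177.6] f -0.024 c 0.216
```

View pics/iw.png

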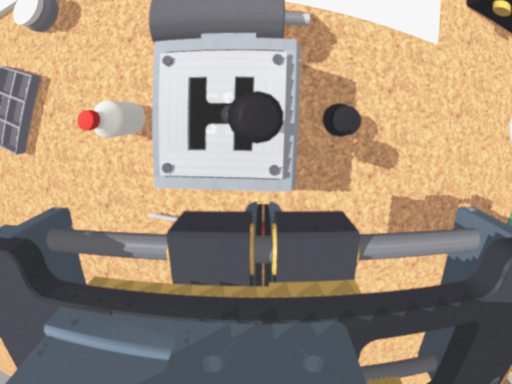

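The wrist view shows the lever leaning right, with the knob at (255,117) and the stick at the leg/crossbar junction. The measured c = 0.216 is only at the leg's edge, so I'll nudge it right once more until it meets the wall.

{"op": "apply_moves", "data": {
  "steps": [-20, 0, 0, 0, 0, 0, 1, -20, 0, 0, 0, 0, 0, 1, -18, -20, 0, 0, 0, 0, 1, 0, -25, 0, 0, 0, 0, 1, 0, -25, 0, 0, 0, 0, 1, 0, 0, 25, 0, 0, 0, 1, 0, 0, 25, 0, 0, 0, 1, 10, 0, 0, 0, 0, 0, 1, 8, 0, 0, 0, 0, 0, 1, 5, 0, 0, 0, 0, 0, 1, 2, 0, 0, 0, 0, 0, 1, 0, 0, 0, 0, 0, 0, 1]
}}

```text
t: 11.0
ee_pos: [520.0, 59.7, 245.1]
ee_rot: [0.776, -0.631, 0.0, -0.001]
ft_force: [0.0, 1.5, 0.1]
gripper_width: 0.4
```

{"op": "apply_moves", "data": {
  "steps": [2, 0, 0, 0, 0, 0, 1, 0, 0, 0, 0, 0, 0, 1]
}}

```text
t: 11.2
ee_pos: [520.3, 58.1, 244.6]
ee_rot: [0.776, -0.631, 0.0, -0.0]
ft_force: [0.3, 1.0, 1.5]
gripper_width: 0.4
```

{"op": "apply_moves", "data": {
  "steps": [2, 0, 0, 0, 0, 0, 1, 0, 0, 0, 0, 0, 0, 1]
}}

```text
t: 11.4
ee_pos: [520.5, 56.1, 244.3]
ee_rot: [0.776, -0.631, 0.0, -0.0]
ft_force: [0.5, 0.8, 1.2]
gripper_width: 0.2
```

{"op": "apply_moves", "data": {
  "steps": [-8, 0, 0, 0, 0, 0, 1, -12, 0, 0, 0, 0, 0, 1, 0, 0, -25, 0, 0, 0, 1, 0, 0, -25, 0, 0, 0, 1, 0, 20, 0, 0, 0, 0, 1, 0, 25, 0, 0, 0, 0, 1, 10, 20, 0, 0, 0, 0, 1, 20, 0, 0, 0, 0, 0, 1, 17, 0, 0, 0, 0, 0, 1, 0, 0, 0, 0, 0, 0, 1]
}}

```text
t: 12.4
ee_pos: [462.4, 16.0, 294.3]
ee_rot: [0.776, -0.631, 0.0, 0.0]
ft_force: [-0.2, -0.5, -0.5]
gripper_width: 0.4
```

```bash
python3 look.py j
```

```text
12.4 tcp gb [-65.4 -41.5 294.3] [-0.2 -0.5 -0.5]
blob [242 172  13  17 174] [248.5 179.8]
blob [237 175  11  14 134] [241.6 181.2]
resid [np.float64(2.3), np.float64(2.3)]
[ -4.7 -41.6 174.6] f -0.028 c 0.255
```

c = 0.255 puts it in the centre of the right leg, and f ≈ -0.03 is in line with the crossbar. I'll descend behind it and push forward.

{"op": "apply_moves", "data": {
  "steps": [0, 0, 25, 0, 0, 0, 1, 0, 0, 25, 0, 0, 0, 1, 0, -12, 0, 0, 0, 0, 1, 0, -8, 0, 0, 0, 0, 1, 0, -5, 0, 0, 0, 0, 1, 0, -5, 0, 0, 0, 0, 1, 0, -5, 0, 0, 0, 0, 1, 0, -5, 0, 0, 0, 0, 1, 0, -5, 0, 0, 0, 0, 1, 0, -5, 0, 0, 0, 0, 1, 0, 0, 0, 0, 0, 0, 1]
}}

```text
t: 13.65
ee_pos: [511.9, 26.7, 244.3]
ee_rot: [0.776, -0.631, 0.0, -0.0]
ft_force: [-0.0, -0.2, 0.8]
gripper_width: 0.5
```

{"op": "apply_moves", "data": {
  "steps": [0, -5, 0, 0, 0, 0, 1, 0, -5, 0, 0, 0, 0, 1, 0, -5, 0, 0, 0, 0, 1, 0, -4, 0, 0, 0, 0, 1, 0, 0, 0, 0, 0, 0, 1]
}}

```text
t: 14.15
ee_pos: [530.4, 30.6, 244.2]
ee_rot: [0.776, -0.631, 0.0, -0.0]
ft_force: [-1.4, -0.3, -0.6]
gripper_width: 0.3
```

```bash
python3 look.py k
```

```text
14.15 tcp gb [  4.1 -41.1 244.2] [-1.4 -0.3 -0.6]
blob [232 172  15  26 203] [239.8 187.4]
blob [224 183  11   6  45] [228.4 185.7]
resid [np.float64(9.4), np.float64(9.4)]
[ 33.8 -38.7 165.4] f 0.206 c 0.242
```

View pics/kw.png

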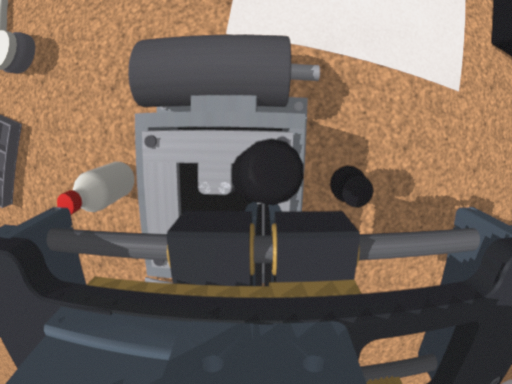

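The wrist view shows the knob at (268,172), well into the third slot, with the fingers behind it. I'll push on to the stop.

{"op": "apply_moves", "data": {
  "steps": [0, -3, 0, 0, 0, 0, 1, 0, -3, 0, 0, 0, 0, 1, 0, -2, 0, 0, 0, 0, 1, 0, 0, 0, 0, 0, 0, 1]
}}

```text
t: 14.7
ee_pos: [538.0, 32.2, 244.2]
ee_rot: [0.776, -0.631, 0.0, -0.0]
ft_force: [-2.8, 0.5, 0.3]
gripper_width: 0.6
```

{"op": "apply_moves", "data": {
  "steps": [0, -2, 0, 0, 0, 0, 1, 0, 0, 0, 0, 0, 0, 1]
}}

```text
t: 14.9
ee_pos: [539.5, 32.6, 244.1]
ee_rot: [0.776, -0.631, -0.0, 0.0]
ft_force: [-3.2, -1.2, -0.1]
gripper_width: 0.6
```

{"op": "apply_moves", "data": {
  "steps": [0, -2, 0, 0, 0, 0, 1, 0, 0, 0, 0, 0, 0, 1]
}}

```text
t: 15.1
ee_pos: [540.8, 32.9, 243.8]
ee_rot: [0.776, -0.631, -0.001, 0.001]
ft_force: [-7.7, -1.2, 1.3]
gripper_width: 0.7
```

{"op": "apply_moves", "data": {
  "steps": [0, -1, 0, 0, 0, 0, 1, 0, 0, 0, 0, 0, 0, 1]
}}

```text
t: 15.3
ee_pos: [541.4, 33.0, 243.6]
ee_rot: [0.776, -0.631, -0.001, 0.001]
ft_force: [-11.5, -2.6, 2.3]
gripper_width: 0.4
```

{"op": "apply_moves", "data": {
  "steps": [0, -1, 0, 0, 0, 0, 1, 0, 0, 0, 0, 0, 0, 1]
}}

```text
t: 15.5
ee_pos: [541.9, 33.1, 243.5]
ee_rot: [0.776, -0.63, -0.002, 0.002]
ft_force: [-14.3, -2.6, 4.9]
gripper_width: 0.2
```

The force now rises steadily with almost no travel, so it's on the stop. I'll back straight off, lift and check.

{"op": "apply_moves", "data": {
  "steps": [0, 6, 0, 0, 0, 0, 1, 0, 15, 0, 0, 0, 0, 1, 0, 25, 0, 0, 0, 0, 1, 0, 25, -10, 0, 0, 0, 1, 0, 10, -25, 0, 0, 0, 1, 0, 0, -25, 0, 0, 0, 1, 0, 0, 0, 0, 0, 0, 1, 0, 0, 0, 0, 0, 0, 1]
}}

```text
t: 16.3
ee_pos: [464.1, 16.7, 304.6]
ee_rot: [0.776, -0.631, 0.001, -0.001]
ft_force: [-0.3, 0.5, 0.2]
gripper_width: 0.2
```

```bash
python3 look.py l; python3 -c "
import cv2,numpy as np
cv2.imwrite('pics/m.png',np.hstack([cv2.resize(cv2.imread('pics/l.png'),(480,240)),cv2.resize(cv2.imread('pics/lw.png'),(320,240))]))"
```

```text
16.3 tcp gb [-63.6 -41.2 304.6] [-0.3  0.5  0.2]
blob [230 184  15  16 173] [237.1 191.4]
blob [218 175  13  15 143] [224.2 181.6]
resid [np.float64(1.8), np.float64(1.8)]
[ 48.7 -41.  168.7] f 0.299 c 0.263
```

View pics/m.png

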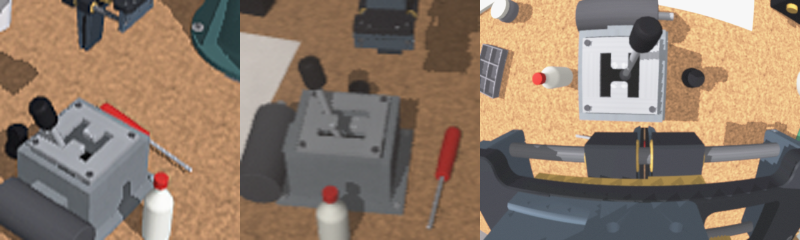

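All three views show the lever leaning far right, home in the third slot, with the gripper clear. The bystanders visible in these crops haven't moved.

```bash
python3 -c "
from bench import order; print(order.sign_off())"
```

```text
the job is handed in; nothing more can be done
None
```

The gear lever is fully home in the third slot (far right), and the job is handed in. Time on the robot's clock was about 16.5 s of the 64 s allowed.

- **Moves:** With the fingers shut, I nudged the knob forward into line with the crossbar, then across to the right. The first push right stopped at the edge of the right leg (c about 0.216), so I gave a second nudge, which brought c to 0.255. I then pushed it forward until it met the stop at about 15 N and backed the arm off.
- **Final position:** The last camera check gave f = 0.299 (stop at 0.30) and c = 0.263, with the knob standing free and the wrist force near zero.
- **Fourth slot:** f was about -0.03 when the lever entered the right leg, within the crossbar's play of 0.045, so it did not dip into the fourth slot.
- **Bystanders:** The bottle, loupe, screwdriver and tray in the final view looked unmoved. I did not measure any bystander before and after.
- **Readings that disagreed:** Knob positions measured while the gripper hid it from the cameras were off by 7–12 mm or failed, so I ignored them. The rough bottle position came out 8–16 mm short of the stated 140 mm, probably because gearbox points got mixed in. It was not used.

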